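Check a heater block with a contact thermometer

TASK

Take the contact thermometer from its cradle and measure the heater whose metal block is round: press the sprung tip squarely on the middle of that block with a gentle, steady push of about 6 N, and hold it still there for three seconds. Then lay the thermometer back in its cradle, level in both saddles, and let go. Keep off the heater with the square block, and leave the cup, bottle and tip box where they stand.

Things in the scene. Friction and masses are not known exactly. Their poses are not given: they have to be found in the camera images.
- probe: White contact thermometer, 190 mm long, 240 g, loose in the cradle, pointing away from the robot. Handle: box 140 (x -70 to +70) x 26 wide x 30 high. Origin: centre of the handle, where to grip it, on the long axis, 45 mm above the bench at the start; x runs along it to the tip, y across, z up (display side). A steel rod leads on to the sprung head.
- probe_tip (a point): Middle of the flat face of the head, a disc of 20 mm diameter on the long axis, 120 mm ahead of the probe's origin while unpressed. The head is sprung, about 0.8 N per mm, and gives up to 14 mm back towards the handle.
- cradle: Fixed rest. Origin: underside centre; x along it, z up. Base 150 x 60 x 8 mm; saddles 10 mm thick at x -50 and +50, seat 30 mm above the bench, flaring cheeks to 48 mm, about 36 mm apart. At rest the probe's origin is 45 mm above the cradle's, axes parallel. Between the saddles there are 90 mm for the fingers.
- panel_round: Heater with the ROUND aluminium block: beige drum-shaped head, 130 mm across, 60 deep, leaning back 40 deg from upright. Origin: centre of its flat front, 125 mm above the bench; x points squarely into the panel, z up along it. The block, 40 mm diameter, sticks out along -x from the centre by 12 to 32 mm, different each time and not given: feel for it. It does not yield to a gentle push.
- panel_square: Front panel of the other heater, leaning the same way but with a box-shaped head, 120 wide x 130 high x 60 deep, and a SQUARE block, 36 x 36 mm, sticking out by 12 to 32 mm. Same axes. Not to be touched.
- stand_round: Low foot of the heater with the round block, 160 x 140 x 35 mm, fixed to the bench. Origin: underside centre; the panel's centre is 45 mm nearer the robot and 125 mm up.
- cup: Bystander: white plastic cup, 68 mm across, 85 high, standing on the bench. Origin: underside centre.
- flask: Bystander: amber bottle, 60 mm across, 130 high. Origin: underside centre.
- tipbox: Bystander: grey tip box, 90 x 80 x 50 mm. Origin: underside centre.
Not all that is in view belongs to the job. Of the things like the probe, leave any that is green; of the rest the smaller one is meant. What is shaped like the cradle but turquoise is not meant.

How it is judged:
By the outcome, as a careful person would: the job done as asked, in the order asked, and still so for the second after the job is handed in, with the robot touching nothing.
It also fails if it takes over 59 s, if anything falls off the work surface, if the arm or the gripper's body presses on something with over 40 N, if the wrist force passes 120 N, or if a joint passes its speed limit or range.

ROBOT

A 6-joint arm with a two-finger parallel gripper is mounted at the origin on the work surface. World frame = base frame: x ahead of the robot, y to its left, z up, the work surface at z = 0. Lengths are in m, angles in rad, forces in N, time in s.
With the tool pointing down it reaches from about 0.35 to 0.975 m from the base axis. Payload 4.9 kg.
Tool frame: the origin (TCP) lies midway between the tips of the shut fingers; the grasp point (between the pads) lies 19 mm behind it (ctrl.hold_point_z is the distance from the TCP to the grasp point, in m); z points along the fingers, y is the line along which they close (so a half turn about z gives the same grasp; the last joint's range is limited). The gripper opens to 85 mm and grips with 20 to 120 N. Pads are 22 mm wide; open, the fingers measure 114 mm over their backs; the gripper's body (76 mm by 85 mm) begins 54 mm behind the grasp point. The pads swing forward as they close: fully open they stand 13 mm farther back than shut.
Start: joints at [1.219, 0.053, 1.613, -0, 1.476, -0.119], TCP at [0.144, 0.608, 0.231] pointing down, gripper open.
Joint ranges: [-3.01, 3.01], [-1.01, 2.22], [0.06, 2.58], [-1.02, 4.17], [0.09, 2.62], [-3.14, 3.14]. Speed limits (rad/s): [2.57, 2.57, 3.14, 3.14, 3.14, 3.14].

INTERFACE

Orientations are given as a rotation vector (axis times angle).
In Python, from station import status, viewer, finish_job, ctrl gives the robot as it stands.
- The arm moves only by the shell command python3 -m jog 'ROWS' [FORCE]. ROWS is JSON, a list of rows, each a list of 7 numbers: the turn, a rotation vector about the tool's x, y, z each as a share of 5 degrees, from -1 to 1, then the shift along the tool's x, y, z each as a share of 30 mm, from -1 to 1, then the opening, from -1 (shut) to 1 (fully open). A call has 1 to 5 rows; each row shifts and turns the commanded pose from where the row before left it, along the tool's axes as they then stand; what a row does not reach is not made up. A row lasts 1/8 s, in which the tool goes at most 62.5 mm and 10.7 degrees, less where a joint would pass 70% of its speed; a pose out of reach is approached as far as the arm can. A call with a number of a shift or a turn outside -1 to 1 is refused whole. A call with a gripper value outside its range is refused whole. The fingers move at their own pace and stop on an object; FORCE is the grip in N (left out, the last holds). Time passes only in rows, so rows that do not move let the fingers close. It gives the time, the measured TCP pose, the force, the opening and the grip force at its end, in the units of the state.
- status.get_obs(): the state, without advancing time (a new reading comes with each control period).
- viewer.get_image(name): name is "scene" or "top"; returns a dict with "img" (420x560x3 uint8, red, green, blue), "fovy" (degrees; the focal length in pixels is half the picture's height over the tangent of half this angle, whatever the lens; pixels are square), "cx", "cy" (the principal point, pixels), "rvec" (rotation vector, rad) and "tvec" (3), from world to camera coordinates, as OpenCV has them. Camera axes: x right, y down, z forward; pixel columns grow to the right and rows downward; lengths in m; the calibration is good to about 2 mm. A picture is of the moment at which its call begins. There is no depth.
- finish_job(): hands the job in; it is judged then, once.
The state is a dict: "t": time; "q": joint angles; "dq": joint speeds; "effort": joint torques, N m; "tool_pos": TCP position; "tool_rot": TCP orientation; "contact_force": force on the tool from outside, world axes, zero at the start; "wrist_torque": the same for the moment, N m; "opening": finger opening in m; "grip_force": force on a finger pad.
Only numpy, scipy, OpenCV 4.12 (cv2) and the standard library are available. Lean on these libraries where they do the work, as an engineer would, in place of code of your own. Each camera call takes 0.05 s, during which the arm holds its last target. There are 200 camera calls.

## Working session

There is one attempt and no reset: what is moved stays moved. The work goes in short steps, Python scripts to look and compute and a shell command to move; the robot and the scene stay as the last step left them, time stands still between calls to the robot, and variables do not carry over. Pictures are saved under pics/ and viewed, at most 10 in all, crops included, and the job is handed in when it is done.

```bash
mkdir -p pics; ls; python3 - <<'E'
from station import status, viewer, ctrl
import cv2, json
print(status.get_obs()); print(ctrl.hold_point_z)
for n in ("scene","top"):
    d=viewer.get_image(n); cv2.imwrite(f"pics/{n}0.png",d["img"][:,:,::-1])
    print(n,{k:v for k,v in d.items() if k!="img"})
E
```

```text
pics
{'t': 0.0, 'q': array([ 1.21899375e+00,  5.33593161e-02,  1.61430339e+00, -1.78105249e-05,
        1.47602138e+00, -1.18957281e-01]), 'dq': array([-4.19019913e-05,  6.24140660e-04, -1.58180170e-03,  4.82901413e-04,
       -1.57079648e-03, -8.80843854e-04]), 'effort': array([-3.02253262e-03, -3.93700111e+01, -3.70169699e+01, -3.91071553e-04,
        7.39225798e-03,  2.38293080e-05]), 'tool_pos': array([0.14397543, 0.60753966, 0.2300559 ]), 'tool_rot': array([-0.36486934, -3.11985712,  0.00320064]), 'contact_force': array([0.75884284, 0.36745914, 0.55597012]), 'wrist_torque': array([0.05391393, 0.01817   , 0.00505775]), 'grip_force': 0.0, 'opening': 0.08512104558748726}
0.0187
scene {'fovy': 46.466277103660445, 'cx': 277.06785938818854, 'cy': 213.3719811905521, 'rvec': array([ 2.13740211,  0.96323146, -0.40166704]), 'tvec': array([-0.29552297, -0.21673447,  1.72451957])}
top {'fovy': 44.688687710339096, 'cx': 267.5531411400697, 'cy': 208.4830199987664, 'rvec': array([ 2.13698521, -2.1322873 ,  0.1383862 ]), 'tvec': array([-0.03842138,  0.48441149,  1.43412745])}
```

View pics/scene0.png

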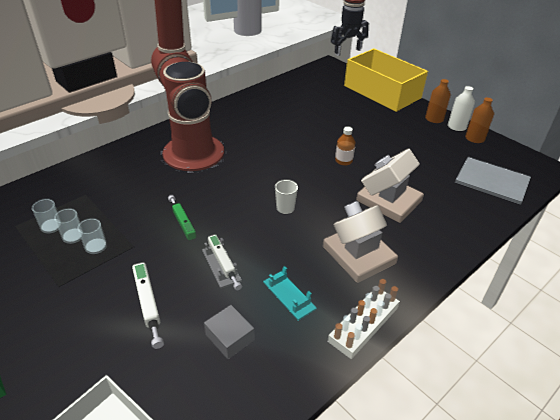

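View pics/top0.png

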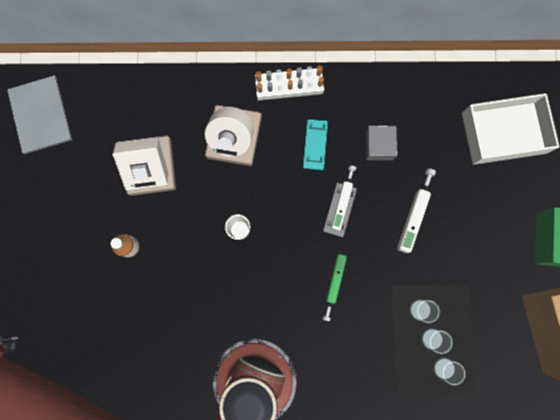

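The scene shows three probe-like things: green at top (337,280), a large white one at (415,220) and a small white one in the grey cradle at (342,205). The small one is meant. The round heater is at top (228,135), with the square one at (145,165). I'll enlarge these to confirm.

```bash
python3 - <<'E'
import cv2, numpy as np
s=cv2.imread("pics/scene0.png"); t=cv2.imread("pics/top0.png")
def c(i,x,y,w=80,h=60,k=5): return cv2.resize(i[y:y+h,x:x+w],None,fx=k,fy=k,interpolation=cv2.INTER_CUBIC)
# x0,y0 of crops
a=np.vstack([np.hstack([c(t,310,160,80,80,5)[:400],c(t,190,95,80,80,5)])])
b=np.vstack([np.hstack([c(s,185,225,80,72,5),c(s,318,190,80,72,5)])])
cv2.imwrite("pics/ca.png",a); cv2.imwrite("pics/cb.png",b)
E
```

```text
(no output)
```

View pics/ca.png

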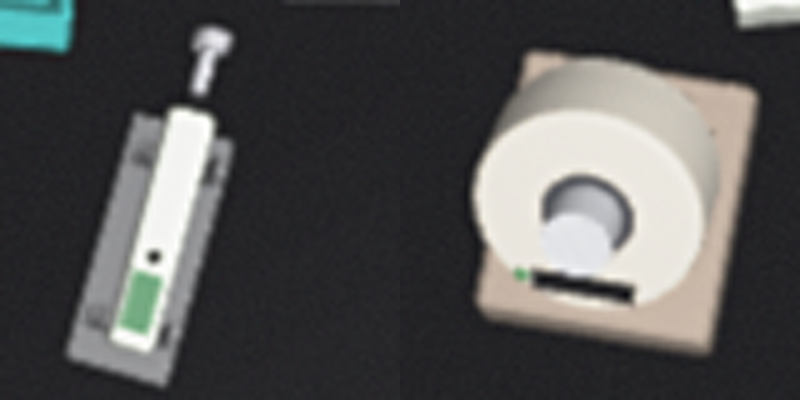

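View pics/cb.png

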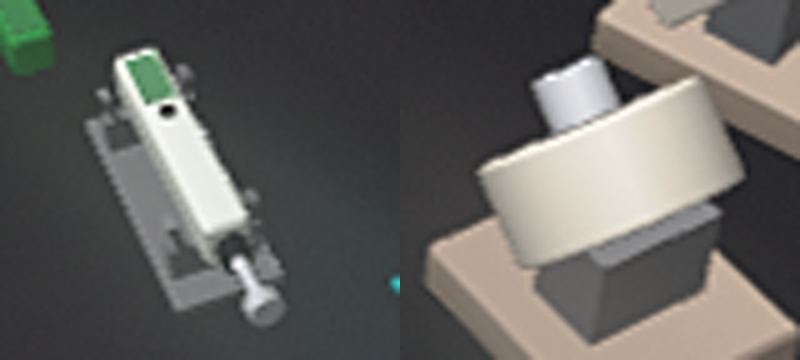

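Confirmed: the small white probe lies in the grey cradle, with its dot at crop (153,257). The round block sits on the drum-shaped heater, with its face near crop (577,243). Next I'll localise them by fitting models in both views.

```bash
cat > h.py <<'E'
import numpy as np, cv2
from scipy.spatial.transform import Rotation as R
from scipy.optimize import least_squares
from station import status, viewer, ctrl
C={"scene":(46.466277103660445,277.06785938818854,213.3719811905521,[2.13740211,0.96323146,-0.40166704],[-0.29552297,-0.21673447,1.72451957]),
"top":(44.688687710339096,267.5531411400697,208.4830199987664,[2.13698521,-2.1322873,0.1383862],[-0.03842138,0.48441149,1.43412745])}
def proj(n,P):
    f,cx,cy,r,t=C[n]; f=210/np.tan(np.radians(f)/2)
    p=R.from_rotvec(r).apply(np.atleast_2d(P))+t
    return p[:,:2]/p[:,2:]*f+[cx,cy]
def ray(n,uv):
    f,cx,cy,r,t=C[n]; f=210/np.tan(np.radians(f)/2); r=R.from_rotvec(r)
    d=r.inv().apply(np.array([(uv[0]-cx)/f,(uv[1]-cy)/f,1.])); return -r.inv().apply(t),d/np.linalg.norm(d)
def atz(n,uv,z):
    o,d=ray(n,uv); return o+d*(z-o[2])/d[2]
def tri(a,b):
    o1,d1=ray("top",a);o2,d2=ray("scene",b)
    s=np.linalg.lstsq(np.c_[d1,-d2],o2-o1,rcond=None)[0]
    p,q=o1+s[0]*d1,o2+s[1]*d2; return (p+q)/2,np.linalg.norm(p-q)
def crop(x,y,x0,y0,off=0): return np.array([(x-off)/5+x0-.4,y/5+y0-.4])
E
python3 - <<'E'
from h import *
np.set_printoptions(precision=4,suppress=True)
print([a for a in dir(ctrl) if a[0]!='_'])
T=lambda x,y:crop(x,y,310,160); S=lambda x,y:crop(x,y,185,225)
pairs={"dot":(T(153,257),S(168,111)),"g1":(T(133,271),S(178,92)),"g2":(T(163,275),S(150,105)),"g3":(T(121,327),S(155,55)),"g4":(T(152,333),S(125,65)),"head":(T(212,38),S(262,305)),
"fl":(T(173,108),S(243,205)),"fr":(T(213,113),S(208,232)),"nl":(T(112,337),S(155,48)),"nr":(T(152,350),S(115,58))}
for k,(a,b) in pairs.items():
    p,e=tri(a,b); print(k,p,round(e,4), "top@.06",atz("top",a,.06)[:2],"scene@.06",atz("scene",b,.06)[:2])
# panel
for n,uv in {"blockface":crop(577,243,190,95,400),"base":crop(588,218,190,95,400)}.items(): print(n,[atz("top",uv,z) for z in(.125,.14,.15)])
for c in [(527,52),(757,92),(712,338),(478,303)]: print("stand",atz("top",crop(*c,190,95,400),.035))
# ellipse of drum front: segmented by brightness
im=cv2.imread("pics/top0.png"); g=im[95:175,190:270]; print(g[30,20],g[16,40],g[68,20],g[47,35])
E
```

```text
['MotionError', 'hold_point_z']
dot [ 0.4744 -0.2426  0.0579] 0.001 top@.06 [ 0.4738 -0.2427] scene@.06 [ 0.4764 -0.2433]
g1 [ 0.4667 -0.2307  0.0583] 0.0021 top@.06 [ 0.4659 -0.2313] scene@.06 [ 0.4686 -0.2307]
g2 [ 0.4644 -0.2476  0.058 ] 0.0019 top@.06 [ 0.4636 -0.2482] scene@.06 [ 0.4666 -0.2478]
g3 [ 0.4352 -0.2232  0.0577] 0.0029 top@.06 [ 0.4341 -0.2241] scene@.06 [ 0.4379 -0.2232]
g4 [ 0.4316 -0.2405  0.0587] 0.0026 top@.06 [ 0.4307 -0.2414] scene@.06 [ 0.4335 -0.2401]
head [ 0.6034 -0.2808  0.0457] 0.0004 top@.06 [ 0.6002 -0.2785] scene@.06 [ 0.6128 -0.2878]
fl [ 0.5582 -0.2557  0.0639] 0.0015 top@.06 [ 0.5595 -0.2556] scene@.06 [ 0.555  -0.2543]
fr [ 0.5568 -0.2784  0.0588] 0.0 top@.06 [ 0.5566 -0.2782] scene@.06 [ 0.5577 -0.279 ]
nl [ 0.4295 -0.2186  0.0559] 0.0021 top@.06 [ 0.4284 -0.219 ] scene@.06 [ 0.4336 -0.22  ]
nr [ 0.4222 -0.2405  0.057 ] 0.0027 top@.06 [ 0.4211 -0.2412] scene@.06 [ 0.4256 -0.241 ]
blockface [array([0.6531, 0.0789, 0.125 ]), array([0.6488, 0.0773, 0.14  ]), array([0.646 , 0.0762, 0.15  ])]
base [array([0.6673, 0.0731, 0.125 ]), array([0.6629, 0.0715, 0.14  ]), array([0.66  , 0.0705, 0.15  ])]
stand [0.7959 0.1202 0.035 ]
stand [ 0.7707 -0.0169  0.035 ]
stand [0.6213 0.0086 0.035 ]
stand [0.6425 0.1461 0.035 ]
[226 233 237] [172 182 187] [38 35 37] [231 228 227]
```

```bash
python3 - <<'E'
from h import *
np.set_printoptions(precision=4,suppress=True)
im=cv2.imread("pics/top0.png"); g=im[95:175,190:270].min(2)
for th in (195,205):
    m=(g>th).astype(np.uint8); n,l,s,_=cv2.connectedComponentsWithStats(m)
    k=1+np.argmax(s[1:,4]); pts=cv2.convexHull(np.argwhere(l==k)[:,::-1].astype(np.int32).copy())[:,0]+[190,95]
    e=cv2.fitEllipse(pts.astype(np.float32)); print(th,s[k],e)
    a=np.linspace(0,2*np.pi,361)[:-1]
    def circ(c,yaw,r):
        y=np.array([-np.sin(yaw),np.cos(yaw),0]); x=np.array([np.cos(yaw)*np.cos(.698),np.sin(yaw)*np.cos(.698),-np.sin(.698)])
        z=np.cross(x,y); return c+r*(np.cos(a)[:,None]*y+np.sin(a)[:,None]*z)
    ep=np.array(cv2.ellipse2Poly((0,0),(1000,1000),0,0,360,1))/1000.
    th_=np.radians(e[2]); u=ep*[e[1][0]/2,e[1][1]/2]; E_=u@np.array([[np.cos(th_),np.sin(th_)],[-np.sin(th_),np.cos(th_)]])+e[0]
    def res(p,yaw=-.168):
        q=proj("top",circ(p[:3],p[3] if len(p)>3 else yaw,.065))
        return np.sqrt(((E_[:,None]-q[None])**2).sum(2)).min(1)*1
    r=least_squares(res,[.664,.072,.125,-.168]); print(r.x,r.cost)
    r=least_squares(lambda p:res([p[0],p[1],.125,-.168]),[.664,.072]); print(r.x,r.cost)
E
```

```text
195 [  15   22   45   39 1086] ((227.74288940429688, 136.3511962890625), (38.41185760498047, 45.88969421386719), 112.51849365234375)
[ 0.6795  0.0747  0.0965 -0.1513] 9.240950359357699
[0.6708 0.0716] 42.33922423610656
205 [  16   22   44   38 1057] ((227.64364624023438, 136.2274932861328), (37.59367370605469, 45.41421890258789), 110.95770263671875)
[ 0.6866  0.0772  0.0741 -0.1463] 3.816763843982366
[0.6713 0.0722] 104.31294979983711
```

```bash
python3 - <<'E'
from h import *
import cv2
# average several frames for finer crops
A={}
for n in("top","scene"): A[n]=np.mean([viewer.get_image(n)["img"].astype(float) for _ in range(4)],0)[:,:,::-1]
t=cv2.resize(A["top"][112:162,205:255],None,fx=8,fy=8,interpolation=cv2.INTER_CUBIC)
s=cv2.resize(A["scene"][190:240,330:380],None,fx=8,fy=8,interpolation=cv2.INTER_CUBIC)
cv2.imwrite("pics/cc.png",np.clip(np.hstack([t,s]),0,255).astype(np.uint8))
E
```

```text
(no output)
```

View pics/cc.png

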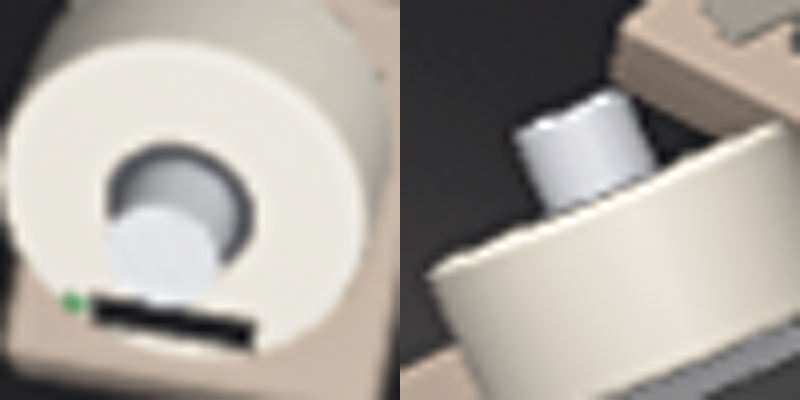

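```bash
python3 - <<'E'
from h import *
np.set_printoptions(precision=4,suppress=True)
T=lambda x,y:np.array([x/8+205-.44,y/8+112-.44]); S=lambda x,y:np.array([(x-400)/8+330-.44,y/8+190-.44])
for nm,a,b in [("face",(163,254),(572,112)),("panel",(182,201),(610,198))]:
    print(nm,tri(T(*a),S(*b)))
a=np.linspace(0,2*np.pi,73)
def circ(c,yaw,r,off=0,tilt=.698):
    y=np.array([-np.sin(yaw),np.cos(yaw),0]); x=np.array([np.cos(yaw)*np.cos(tilt),np.sin(yaw)*np.cos(tilt),-np.sin(tilt)])
    return np.array(c)-off*x+r*(np.cos(a)[:,None]*y+np.sin(a)[:,None]*np.cross(x,y))
# observed extents: drum L,R,T,B top ; block face L,R,T,B top ; scene drum edge ends, block face ends
def ext(q): return np.array([q[:,0].min(),q[:,0].max(),q[:,1].min(),q[:,1].max()])
obs=np.r_[T(5,0)[0],T(365,0)[0],T(0,38)[1],T(0,357)[1],T(105,0)[0],T(220,0)[0],T(0,203)[1],T(0,305)[1],S(430,0)[0],S(790,0)[0],S(0,272)[1],S(0,122)[1],S(516,0)[0],S(627,0)[0],S(0,137)[1],S(0,89)[1]]
def res(p):
    P=p[:3];yaw=p[3];d=p[4]
    s1=ext(proj("scene",circ(P,yaw,.065)));s2=ext(proj("scene",circ(P,yaw,.02,d)))
    return np.r_[ext(proj("top",circ(P,yaw,.065))),ext(proj("top",circ(P,yaw,.02,d))),s1[[0,1,3,2]],s2[[0,1,3,2]]]-obs
r=least_squares(res,[.665,.073,.125,-.168,.022]); print(r.x,r.fun)
r=least_squares(lambda p:res([p[0],p[1],.125,-.168,p[2]]),[.665,.073,.022]); print(r.x,r.fun)
E
```

```text
face (array([0.6482, 0.0778, 0.1434]), np.float64(0.0017875162459297725))
panel (array([0.6725, 0.0735, 0.1237]), np.float64(0.0013491316152010242))
[ 0.6719  0.0731  0.1233 -0.1924  0.0315] [-0.8182  0.1701 -0.1345 -0.01   -0.1445 -0.1485 -0.1392 -0.5031 -0.482
 -0.2068  0.1292  0.2629 -0.2433 -0.2422 -0.1733  0.066 ]
[0.6718 0.0729 0.0308] [-0.96    0.2763 -0.2713 -0.1664  0.0777  0.1458 -0.3763 -0.7471 -0.3468
 -0.3307  0.0383 -0.5792 -0.2695 -0.3486 -0.2334 -0.2173]
```

```bash
cat >> h.py <<'E'
def frame(yaw,pitch):
    """probe rotation: x forward at yaw, tipped down by pitch; tool rotations (two options)"""
    P=R.from_euler("zy",[yaw,pitch]); return P
def goto(pos,P,flip=None):
    """P probe rot; prints tool-axis shift units (x30mm) in current axes and turn units (x5deg)"""
    s=status.get_obs(); r=R.from_rotvec(s["tool_rot"])
    c=[P*R.from_euler("x",np.pi),P*R.from_euler("x",np.pi)*R.from_euler("z",np.pi)]
    t=[np.degrees((r.inv()*k).as_rotvec())/5 for k in c]
    i=int(np.argmin([np.linalg.norm(k) for k in t])) if flip is None else flip
    d=np.array(pos)-s["tool_pos"]
    print("opt",i,"turn",t[i].round(2),"shift now-axes",(r.inv().apply(d)/.03).round(2),"shift final-axes",(c[i].inv().apply(d)/.03).round(2),"d mm",(d*1e3).round(1))
    print("t",s["t"],"q",s["q"].round(3),"F",s["contact_force"].round(2),"op",round(s["opening"],4),"grip",round(s["grip_force"],1))
E
python3 - <<'E'
from h import *
print(R.from_rotvec(status.get_obs()["tool_rot"]).as_matrix().round(3))
for f in(0,1): goto([.492,-.249,.18],frame(-.277,0),f)
E
```

```text
[[-0.973  0.231 -0.   ]
 [ 0.231  0.973 -0.   ]
 [ 0.    -0.    -1.   ]]
opt 0 turn [  0.    -0.   -35.49] shift now-axes [-17.87 -25.13   1.71] shift final-axes [18.97 24.31  1.71] d mm [ 347.8 -857.1  -51.3]
t 0.5 q [ 1.219  0.053  1.613  0.     1.476 -0.119] F [ 0.17  0.07 -0.17] op 0.0851 grip 0.0
opt 1 turn [-0.   -0.    0.51] shift now-axes [-17.87 -25.13   1.71] shift final-axes [-18.97 -24.31   1.71] d mm [ 347.8 -857.1  -51.3]
t 0.5 q [ 1.219  0.053  1.613  0.     1.476 -0.119] F [ 0.17  0.07 -0.17] op 0.0851 grip 0.0
```

```bash
r='python3 -m jog'
python3 -m jog '[[0,0,0,-0.66,-0.93,0,1],[0,0,0,-0.66,-0.93,0,1],[0,0,0,-0.66,-0.93,0,1],[0,0,0,-0.66,-0.93,0,1],[0,0,0,-0.66,-0.93,0,1]]'
python3 -m jog '[[0,0,0,-0.66,-0.93,0,1],[0,0,0,-0.66,-0.93,0,1],[0,0,0,-0.66,-0.93,0,1],[0,0,0,-0.66,-0.93,0,1],[0,0,0,-0.66,-0.93,0,1]]'
python3 -m jog '[[0,0,0,-0.66,-0.93,0,1],[0,0,0,-0.66,-0.93,0,1],[0,0,0,-0.66,-0.93,0,1],[0,0,0,-0.66,-0.93,0,1],[0,0,0,-0.66,-0.93,0,1]]'
python3 -m jog '[[0,0,0,-0.66,-0.93,0,1],[0,0,0,-0.66,-0.93,0,1],[0,0,0,-0.66,-0.93,0,1],[0,0,0,-0.66,-0.93,0,1],[0,0,0,-0.66,-0.93,0,1]]'
python3 -m jog '[[0,0,0,-0.66,-0.93,0,1],[0,0,0,-0.66,-0.93,0,1],[0,0,0,-0.66,-0.93,0,1],[0,0,0,-0.66,-0.93,0,1],[0,0,0,-0.66,-0.93,0,1]]'
python3 -m jog '[[0,0,0,-0.66,-0.93,0,1],[0,0,0,-0.66,-0.93,0,1],[0,0,0.51,0,0,0,1],[0,0,0,0,0,0,1]]'
python3 -c "
from h import *
goto([.492,-.249,.026],frame(-.277,0),1)"
```

```text
t: 1.12
tool_pos: [0.2086, 0.4486, 0.2315]
tool_rot: [0.364, 3.12, 0.0]
contact_force: [0.5, 0.7, -0.8]
opening: 0.0852
grip_force: 0.0
t: 1.75
tool_pos: [0.2728, 0.29, 0.2315]
tool_rot: [0.364, 3.12, 0.001]
contact_force: [1.7, -0.8, -0.5]
opening: 0.0855
grip_force: 0.0
t: 2.38
tool_pos: [0.3369, 0.1313, 0.2316]
tool_rot: [0.365, 3.119, 0.0]
contact_force: [0.3, 0.2, 0.6]
opening: 0.0855
grip_force: 0.0
t: 3.0
tool_pos: [0.4011, -0.0274, 0.2316]
tool_rot: [0.365, 3.119, -0.0]
contact_force: [0.3, 1.4, 0.5]
opening: 0.0855
grip_force: 0.0
t: 3.62
tool_pos: [0.4653, -0.1859, 0.2315]
tool_rot: [0.365, 3.12, -0.0]
contact_force: [-0.3, -0.5, 0.1]
opening: 0.0854
grip_force: 0.0
t: 4.12
tool_pos: [0.4906, -0.2485, 0.2312]
tool_rot: [-0.434, -3.111, -0.0]
contact_force: [0.3, 0.9, -0.3]
opening: 0.0859
grip_force: 0.0
opt 1 turn [ 0. -0. -0.] shift now-axes [-0.05 -0.    6.84] shift final-axes [-0.05 -0.    6.84] d mm [   1.4   -0.5 -205.2]
t 4.125 q [-0.604 -0.127  1.788  0.     1.481 -1.898] F [ 0.27  0.85 -0.27] op 0.0859 grip 0.0
```

```bash
python3 -m jog '[[0,0,0,-0.05,0,0.9,1],[0,0,0,0,0,0.9,1],[0,0,0,0,0,0.9,1],[0,0,0,0,0,0.9,1],[0,0,0,0,0,0.9,1]]'
python3 -m jog '[[0,0,0,0,0,0.8,1],[0,0,0,0,0,0.8,1],[0,0,0,0,0,0.5,1],[0,0,0,0,0,0.24,1],[0,0,0,0,0,0,1]]'
python3 -c "
from h import *
goto([.492,-.249,.026],frame(-.277,0),1)
L=[]
for n in('top','scene'):
    i=viewer.get_image(n)['img'][:,:,::-1]; x,y=((310,160) if n=='top' else (185,215)); L.append(cv2.resize(i[y:y+80,x:x+80],None,fx=5,fy=5,interpolation=2))
cv2.imwrite('pics/g1.png',np.hstack(L))"
```

```text
t: 4.75
tool_pos: [0.492, -0.2482, 0.0958]
tool_rot: [0.432, 3.111, -0.0]
contact_force: [-0.2, -1.2, -0.7]
opening: 0.0853
grip_force: 0.0
t: 5.38
tool_pos: [0.4921, -0.2485, 0.0262]
tool_rot: [-0.434, -3.111, -0.0]
contact_force: [0.3, 0.1, 0.6]
opening: 0.0855
grip_force: 0.0
opt 1 turn [ 0. -0.  0.] shift now-axes [-0.   -0.02  0.01] shift final-axes [-0.   -0.02  0.01] d mm [-0.1 -0.5 -0.2]
t 5.375 q [-0.603  0.099  1.932 -0.     1.111 -1.896] F [0.27 0.1  0.64] op 0.0855 grip 0.0
```

View pics/g1.png

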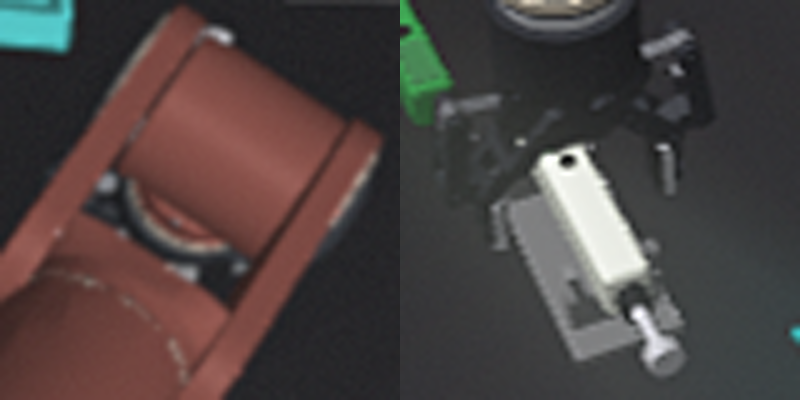

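The fingers straddle the probe, with tips at crop (500,235) and (668,180). The probe lies undisturbed between them, so I'll grip and lift.

```bash
python3 -m jog '[[0,0,0,0,0,0,-1],[0,0,0,0,0,0,-1],[0,0,0,0,0,0,-1],[0,0,0,0,0,0,-1],[0,0,0,0,0,0,-1]]' 60
python3 -c "
from h import *
goto([.492,-.249,.026],frame(-.277,0),1)"
```

```text
t: 6.1
tool_pos: [0.4923, -0.2488, 0.0265]
tool_rot: [0.434, 3.111, -0.0]
contact_force: [0.1, -1.3, 2.9]
opening: 0.0249
grip_force: 59.6
opt 1 turn [-0.    0.01 -0.  ] shift now-axes [ 0.01 -0.01  0.02] shift final-axes [ 0.01 -0.01  0.02] d mm [-0.3 -0.2 -0.5]
t 6.1 q [-0.603  0.099  1.931  0.     1.111 -1.896] F [ 0.13 -1.33  2.9 ] op 0.0249 grip 59.6
```

```bash
python3 -m jog '[[0,0,0,0,0,-0.5,-1],[0,0,0,0,0,-0.9,-1],[0,0,0,0,0,-0.9,-1],[0,0,0,0,0,-0.9,-1],[0,0,0,0,0,-0.9,-1]]'
python3 -m jog '[[0,0,0,0,0,-0.9,-1],[0,0,0,0,0,-0.9,-1],[0,0,0,0,0,-0.9,-1],[0,0,0,0,0,-0.9,-1],[0,0,0,0,0,0,-1]]'
cat >> h.py <<'E'
FACE=np.array([.6482,.0775,.1435]); PY=-.175
def press(gap,face=FACE,py=PY,pitch=np.radians(40)):
    P=frame(py,pitch); x=P.apply([1,0,0]); o=face-(.120+gap)*x
    goto(o-.0185*P.apply([0,0,1]),P,1)
E
python3 -c "
from h import *
press(.04);press(.12)"
```

```text
t: 6.72
tool_pos: [0.4916, -0.2483, 0.1502]
tool_rot: [-0.434, -3.111, -0.0]
contact_force: [0.3, 0.2, -2.1]
opening: 0.0254
grip_force: 59.2
t: 7.35
tool_pos: [0.4929, -0.2492, 0.2602]
tool_rot: [0.433, 3.107, -0.004]
contact_force: [0.4, -0.3, -2.5]
opening: 0.0251
grip_force: 59.2
opt 1 turn [ 1.77  7.86 -1.14] shift now-axes [ 2.51 11.58  0.95] shift final-axes [ 0.86 11.85  0.27] d mm [ 22.7 354.6 -29.6]
t 7.35 q [-0.603 -0.14   1.752 -0.     1.525 -1.896] F [ 0.44 -0.3  -2.5 ] op 0.0251 grip 59.2
opt 1 turn [ 1.77  7.86 -1.14] shift now-axes [ 4.57 11.47 -0.74] shift final-axes [ 3.53 11.85  0.27] d mm [-37.7 368.5  21. ]
t 7.35 q [-0.603 -0.14   1.752 -0.     1.525 -1.896] F [ 0.44 -0.3  -2.5 ] op 0.0251 grip 59.2
```

```bash
python3 -m jog '[[0.22,0.98,-0.14,0,0,0,-1],[0.22,0.98,-0.14,0,0,0,-1],[0.22,0.98,-0.14,0,0,0,-1],[0.22,0.98,-0.14,0,0,0,-1],[0.22,0.98,-0.14,0,0,0,-1]]'
python3 -m jog '[[0.22,0.98,-0.14,0,0,0,-1],[0.22,0.98,-0.14,0,0,0,-1],[0.22,0.98,-0.14,0,0,0,-1],[0,0,0,0,0,0,-1]]'
python3 -c "
from h import *
press(.12);press(.04)"
```

```text
t: 7.98
tool_pos: [0.4915, -0.2482, 0.2554]
tool_rot: [-0.289, -2.684, 0.048]
contact_force: [-0.0, -0.4, -2.7]
opening: 0.0257
grip_force: 59.1
t: 8.48
tool_pos: [0.4917, -0.248, 0.2539]
tool_rot: [-0.211, -2.429, 0.071]
contact_force: [-1.2, -0.8, -2.1]
opening: 0.0251
grip_force: 59.1
opt 1 turn [ 0.04 -0.08  0.04] shift now-axes [ 3.59 11.8   0.15] shift final-axes [ 3.63 11.79  0.08] d mm [-36.5 367.3  27.3]
t 8.475 q [-0.459  0.292  1.418 -0.326  2.062 -1.916] F [-1.22 -0.76 -2.13] op 0.0251 grip 59.1
opt 1 turn [ 0.04 -0.08  0.04] shift now-axes [ 0.92 11.8   0.13] shift final-axes [ 0.96 11.79  0.08] d mm [ 23.9 353.4 -23.3]
t 8.475 q [-0.459  0.292  1.418 -0.326  2.062 -1.916] F [-1.22 -0.76 -2.13] op 0.0251 grip 59.1
```

```bash
python3 -m jog '[[0,0,0,0.72,0.5,0,-1],[0,0,0,0.72,0.9,0,-1],[0,0,0,0.72,0.95,0,-1],[0,0,0,0.72,0.95,0,-1],[0,0,0,0.71,0.95,0,-1]]'
python3 -m jog '[[0,0,0,0,0.95,0,-1],[0,0,0,0,0.95,0,-1],[0,0,0,0,0.95,0,-1],[0,0,0,0,0.95,0,-1],[0,0,0,0,0.95,0,-1]]'
python3 -m jog '[[0,0,0,0,0.95,0,-1],[0,0,0,0,0.95,0,-1],[0,0,0,0,0.6,0.1,-1],[0,0,0,0,0.3,0.05,-1],[0,0,0,0,0,0,-1]]'
python3 -c "
from h import *
press(.12);press(.025)"
```

```text
t: 9.1
tool_pos: [0.4272, -0.1034, 0.3117]
tool_rot: [-0.215, -2.435, 0.073]
contact_force: [0.2, 0.0, -2.7]
opening: 0.0251
grip_force: 59.2
t: 9.72
tool_pos: [0.447, 0.0368, 0.2957]
tool_rot: [-0.215, -2.435, 0.073]
contact_force: [0.3, -0.6, -2.3]
opening: 0.0253
grip_force: 59.2
t: 10.35
tool_pos: [0.4555, 0.1186, 0.2833]
tool_rot: [-0.214, -2.433, 0.074]
contact_force: [0.4, -0.2, -2.3]
opening: 0.0252
grip_force: 59.2
opt 1 turn [ 0.03 -0.04  0.01] shift now-axes [-0.03  0.03  0.06] shift final-axes [-0.03  0.03  0.06] d mm [-0.3  0.7 -2. ]
t 10.35 q [ 0.068  0.111  1.574  0.056  2.155 -1.313] F [ 0.37 -0.17 -2.3 ] op 0.0252 grip 59.2
opt 1 turn [ 0.03 -0.04  0.01] shift now-axes [-3.2   0.02  0.05] shift final-axes [-3.2   0.03  0.06] d mm [ 71.4 -15.9 -62.2]
t 10.35 q [ 0.068  0.111  1.574  0.056  2.155 -1.313] F [ 0.37 -0.17 -2.3 ] op 0.0252 grip 59.2
```

Next: approach to a gap of about 25 mm, then look.

```bash
python3 -m jog '[[0.03,-0.04,0,-0.8,0.02,0.06,-1],[0,0,0,-0.8,0,0,-1],[0,0,0,-0.8,0,0,-1],[0,0,0,-0.8,0,0,-1],[0,0,0,0,0,0,-1]]'
python3 -c "
from h import *
press(.025)
L=[]
for n in('top','scene'):
    i=viewer.get_image(n)['img'][:,:,::-1]; x,y=((185,105) if n=='top' else (310,170)); L.append(cv2.resize(i[y:y+80,x:x+80],None,fx=5,fy=5,interpolation=2))
cv2.imwrite('pics/p1.png',np.hstack(L))
s=status.get_obs(); r=R.from_rotvec(s['tool_rot'])
T=s['tool_pos']+r.apply([-.120,0,-.0185]); E=T+r.apply([-.025,0,0])
for n,x,y,o in(('top',185,105,0),('scene',310,170,400)): print(n,[(p-[x,y]+.4)*5+[o,0] for p in proj(n,np.array([T,E]))])"
```

```text
t: 10.98
tool_pos: [0.5271, 0.1015, 0.2199]
tool_rot: [-0.215, -2.433, 0.077]
contact_force: [-0.4, 0.1, -3.0]
opening: 0.0252
grip_force: 59.2
opt 1 turn [ 0.01 -0.03 -0.01] shift now-axes [ 0.04  0.03 -0.03] shift final-axes [ 0.04  0.03 -0.03] d mm [-0.1  1.2  1.2]
t 10.975 q [ 0.038  0.31   1.453  0.029  2.079 -1.352] F [-0.45  0.05 -3.02] op 0.0252 grip 59.2
top [array([190.21601132, 218.23760425]), array([201.87191443, 192.28325594])]
scene [array([587.30079581, 126.88774459]), array([604.63655009, 169.96037495])]
```

View pics/p1.png

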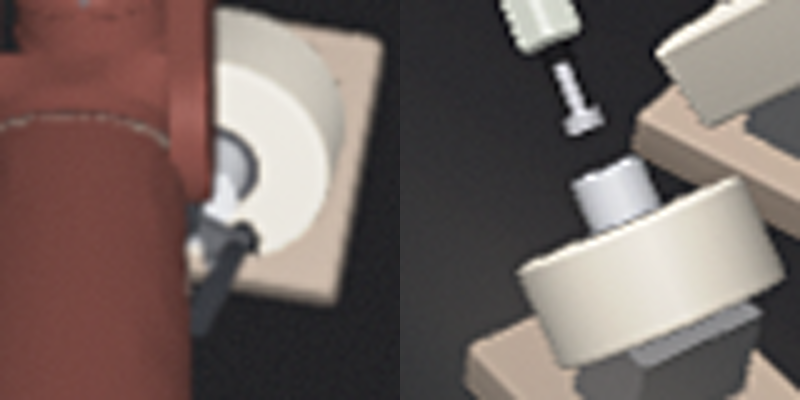

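```bash
python3 -c "
from h import *
np.set_printoptions(precision=2,suppress=True)
from scipy.ndimage import map_coordinates
g=np.mean([viewer.get_image('scene')['img'].astype(float).mean(2) for _ in range(6)],0)
s=status.get_obs(); r=R.from_rotvec(s['tool_rot'])
T=s['tool_pos']+r.apply([-.120,0,-.0185])
Q=lambda k:proj('scene',T+r.apply([-k,0,0]))[0]
u=Q(.03)-Q(0);u/=np.linalg.norm(u);v=np.array([-u[1],u[0]]); w=np.arange(-12,12.1,.25)
for k in(-.02,-.015,-.010,-.006,-.003,0,.028,.031,.034,.037,.04,.044,.048):
    q=Q(k)+w[:,None]*v; p=map_coordinates(g,[q[:,1],q[:,0]],order=1)
    h=(p.min()+p.max())/2; i=np.where(p>h)[0]; print(k,w[i[0]],w[i[-1]],'mid',(w[i[0]]+w[i[-1]])/2,p.max().round())
rc=R.from_rotvec(C['scene'][3]); a=rc.inv().apply([v[0],v[1],0]); print('v world',a,'tool',r.inv().apply(a),'mm/px',1e3*(rc.apply(T)+C['scene'][4])[2]/(210/np.tan(np.radians(C['scene'][0])/2)))
"
```

```text
-0.02 -1.0 1.5 mid 0.25 218.0
-0.015 -1.0 1.5 mid 0.25 220.0
-0.01 -1.5 2.0 mid 0.25 218.0
-0.006 -3.0 3.5 mid 0.25 211.0
-0.003 -3.25 3.5 mid 0.125 205.0
0 -3.0 3.5 mid 0.25 157.0
0.028 -6.5 7.0 mid 0.25 238.0
0.031 -6.5 6.75 mid 0.125 229.0
0.034 -6.75 7.0 mid 0.125 227.0
0.037 -6.75 7.0 mid 0.125 228.0
0.04 -6.75 7.0 mid 0.125 227.0
0.044 -6.75 7.0 mid 0.125 228.0
0.048 -6.75 7.0 mid 0.125 227.0
v world [-0.43 -0.85 -0.29] tool [-0.01 -0.87  0.5 ] mm/px 2.6924059753084864
```

Along the tool's y axis the head and block line up within 0.3 mm, so I'll feel for contact now.

```bash
cat >> h.py <<'E'
def fx(n=1):
    s=status.get_obs(); r=R.from_rotvec(s['tool_rot']); print("tool-axes F",r.inv().apply(s['contact_force']).round(2),"t",s["t"])
E
python3 -c "from h import *;fx()"
python3 -m jog '[[0,0,0,-0.3,0,0,-1],[0,0,0,-0.2,0,0,-1],[0,0,0,0,0,0,-1]]'
python3 -c "from h import *;fx()"
python3 -m jog '[[0,0,0,-0.2,0,0,-1],[0,0,0,0,0,0,-1]]'
python3 -c "from h import *;fx()"
python3 -m jog '[[0,0,0,-0.1,0,0,-1],[0,0,0,0,0,0,-1]]'
python3 -c "from h import *;fx();press(.0)"
```

```text
tool-axes F [-1.2   0.07  1.99] t 11.375
t: 11.75
tool_pos: [0.5384, 0.1, 0.2109]
tool_rot: [-0.213, -2.435, 0.077]
contact_force: [-0.6, -0.4, -2.2]
opening: 0.0254
grip_force: 59.2
tool-axes F [-1.   -0.28  2.07] t 11.75
t: 12.0
tool_pos: [0.543, 0.0989, 0.2075]
tool_rot: [-0.213, -2.435, 0.077]
contact_force: [-0.4, -0.3, -2.3]
opening: 0.0253
grip_force: 59.2
tool-axes F [-1.25 -0.09  2.02] t 12.0
t: 12.25
tool_pos: [0.5451, 0.0986, 0.2062]
tool_rot: [-0.213, -2.436, 0.077]
contact_force: [0.4, 0.3, -0.8]
opening: 0.0255
grip_force: 59.2
tool-axes F [-0.76  0.48  0.33] t 12.25
opt 1 turn [ 0.   -0.    0.01] shift now-axes [-0.04  0.    0.01] shift final-axes [-0.04  0.    0.01] d mm [ 0.6 -0.2 -0.9]
t 12.25 q [ 0.033  0.359  1.415  0.025  2.065 -1.359] F [ 0.42  0.34 -0.79] op 0.0255 grip 59.2
```

```bash
python3 -m jog '[[0,0,0,-0.1,0,0,-1],[0,0,0,0,0,0,-1],[0,0,0,0,0,0,-1]]' >/dev/null
python3 -c "from h import *;fx()"
python3 -m jog '[[0,0,0,0,0,0,-1]]' >/dev/null; python3 -c "from h import *;fx();press(.0)"
```

```text
tool-axes F [ 1.99 -0.75  1.74] t 12.625
tool-axes F [ 1.32 -0.34  0.63] t 12.75
opt 1 turn [ 0.   -0.    0.01] shift now-axes [0.06 0.   0.01] shift final-axes [0.06 0.   0.01] d mm [-1.5  0.3  0.9]
t 12.75 q [ 0.033  0.365  1.411  0.024  2.063 -1.36 ] F [-1.44 -0.1   0.4 ] op 0.0253 grip 59.2
```

```bash
python3 -m jog '[[0,0,0,-0.1,0,0,-1],[0,0,0,0,0,0,-1]]' >/dev/null; python3 -c "from h import *;fx()"
python3 -m jog '[[0,0,0,0,0,0,-1]]' >/dev/null; python3 -c "from h import *;fx()"
python3 -m jog '[[0,0,0,0,0,0,-1]]' >/dev/null; python3 -c "from h import *;fx();press(0)"
```

```text
tool-axes F [ 4.73 -0.51  0.75] t 13.0
tool-axes F [4.66 0.26 1.44] t 13.125
tool-axes F [3.94 0.24 0.81] t 13.25
opt 1 turn [ 0.   -0.    0.01] shift now-axes [0.16 0.   0.01] shift final-axes [0.16 0.   0.01] d mm [-3.8  0.9  2.9]
t 13.25 q [ 0.032  0.371  1.406  0.024  2.062 -1.361] F [-3.46  0.92  1.85] op 0.0254 grip 59.2
```

```bash
h='[[0,0,0,0,0,0,-1]]'
python3 -m jog '[[0,0,0,-0.015,0,0,-1],[0,0,0,0,0,0,-1],[0,0,0,0,0,0,-1],[0,0,0,0,0,0,-1],[0,0,0,0,0,0,-1]]' >/dev/null; python3 -c "from h import *;fx()"
python3 -m jog '[[0,0,0,0,0,0,-1],[0,0,0,0,0,0,-1],[0,0,0,0,0,0,-1],[0,0,0,0,0,0,-1],[0,0,0,0,0,0,-1]]' >/dev/null; python3 -c "from h import *;fx()
i=viewer.get_image('scene')['img'][:,:,::-1];j=viewer.get_image('top')['img'][:,:,::-1]
cv2.imwrite('pics/h1.png',np.hstack([cv2.resize(i[190:240,330:380],None,fx=8,fy=8,interpolation=2),cv2.resize(j[112:162,205:255],None,fx=8,fy=8,interpolation=2)]))"
python3 -m jog '[[0,0,0,0,0,0,-1],[0,0,0,0,0,0,-1],[0,0,0,0,0,0,-1],[0,0,0,0,0,0,-1],[0,0,0,0,0,0,-1]]' >/dev/null; python3 -c "from h import *;fx()"
```

```text
tool-axes F [4.29 0.92 0.74] t 13.875
tool-axes F [ 5.2  -0.18  0.41] t 14.5
tool-axes F [ 4.43  0.51 -0.33] t 15.225
```

View pics/h1.png

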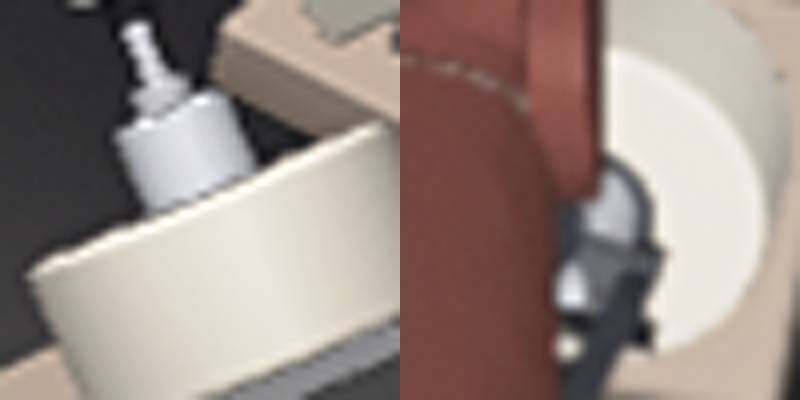

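The head at (160,97) sits mid-face on the round block, with the push at about 5.9 N. I'll finish the hold, then retract along the axis.

```bash
python3 -m jog '[[0,0,0,0,0,0,-1],[0,0,0,0,0,0,-1],[0,0,0,0,0,0,-1],[0,0,0,0,0,0,-1],[0,0,0,0,0,0,-1]]' >/dev/null
python3 -m jog '[[0,0,0,0,0,0,-1],[0,0,0,0,0,0,-1],[0,0,0,0,0,0,-1],[0,0,0,0,0,0,-1],[0,0,0,0,0,0,-1]]' >/dev/null
python3 -m jog '[[0,0,0,0,0,0,-1],[0,0,0,0,0,0,-1],[0,0,0,0,0,0,-1],[0,0,0,0,0,0,-1],[0,0,0,0,0,0,-1]]' >/dev/null; python3 -c "from h import *;fx()"
python3 -m jog '[[0,0,0,0,0,0,-1],[0,0,0,0,0,0,-1],[0,0,0,0,0,0,-1],[0,0,0,0,0,0,-1],[0,0,0,0,0,0,-1]]' >/dev/null; python3 -c "from h import *;fx();press(0)"
python3 -m jog '[[0,0,0,0.3,0,0,-1],[0,0,0,0.6,0,0,-1],[0,0,0,0.8,0,0,-1],[0,0,0,0.8,0,0,-1],[0,0,0,0.8,0,0,-1]]'
python3 -c "
from h import *
P=frame(-.175,np.radians(40))
goto([.4923,-.2488,.27],P,1)"
```

```text
tool-axes F [4.57 0.03 0.89] t 17.1
tool-axes F [ 4.98  0.2  -0.18] t 17.725
opt 1 turn [0.   0.   0.01] shift now-axes [0.18 0.   0.01] shift final-axes [0.18 0.   0.01] d mm [-4.2  1.   3.3]
t 17.725 q [ 0.032  0.372  1.405  0.023  2.061 -1.361] F [-3.61  1.06  3.26] op 0.025 grip 59.2
t: 18.35
tool_pos: [0.4751, 0.1145, 0.2644]
tool_rot: [-0.214, -2.439, 0.077]
contact_force: [-0.5, 0.7, -1.6]
opening: 0.0251
grip_force: 59.2
opt 1 turn [0.01 0.03 0.  ] shift now-axes [ -2.42 -11.87  -0.51] shift final-axes [ -2.42 -11.87  -0.51] d mm [  17.2 -363.3    5.6]
t 18.35 q [ 0.061  0.163  1.547  0.046  2.125 -1.325] F [-0.54  0.68 -1.58] op 0.0251 grip 59.2
```

```bash
python3 -m jog '[[0,0,0,0,-0.5,0,-1],[0,0,0,0,-0.95,0,-1],[0,0,0,0,-0.95,0,-1],[0,0,0,0,-0.95,0,-1],[0,0,0,0,-0.95,0,-1]]' >/dev/null
python3 -m jog '[[0,0,0,-0.2,-0.95,0,-1],[0,0,0,-0.3,-0.95,0,-1],[0,0,0,-0.3,-0.95,0,-1],[0,0,0,-0.3,-0.95,0,-1],[0,0,0,-0.3,-0.95,0,-1]]' >/dev/null
python3 -m jog '[[0,0,0,-0.3,-0.95,0,-1],[0,0,0,-0.3,-0.95,0,-1],[0,0,0,-0.2,-0.7,-0.2,-1],[0,0,0,-0.2,-0.27,-0.2,-1],[0,0,0,0,0,0,-1]]'
python3 -c "
from h import *
goto([.4923,-.2488,.26],frame(-.277,0),1)"
```

```text
t: 20.23
tool_pos: [0.4905, -0.2505, 0.2681]
tool_rot: [-0.213, -2.437, 0.077]
contact_force: [-0.4, -0.8, -0.9]
opening: 0.0253
grip_force: 59.2
opt 1 turn [-1.78 -7.79  1.13] shift now-axes [-0.21  0.09  0.17] shift final-axes [-0.04  0.07  0.27] d mm [ 1.8  1.7 -8.1]
t 20.225 q [-0.462  0.277  1.41  -0.332  2.074 -1.926] F [-0.42 -0.81 -0.94] op 0.0253 grip 59.2
```

```bash
python3 -m jog '[[-0.22,-0.97,0.14,0,0,0,-1],[-0.22,-0.97,0.14,0,0,0,-1],[-0.22,-0.97,0.14,0,0,0,-1],[-0.22,-0.97,0.14,0,0,0,-1],[-0.22,-0.97,0.14,0,0,0,-1]]' >/dev/null
python3 -m jog '[[-0.22,-0.97,0.14,0,0,0,-1],[-0.22,-0.97,0.14,0,0,0,-1],[-0.22,-0.97,0.14,0,0,0,-1],[0,0,0,0,0,0,-1],[0,0,0,0,0,0,-1]]' >/dev/null
python3 -c "
from h import *
goto([.4923,-.2488,.06],frame(-.277,0),1)"
```

```text
opt 1 turn [-0.02 -0.05  0.03] shift now-axes [-0.1   0.06  6.93] shift final-axes [-0.07  0.05  6.93] d mm [   2.4    0.7 -208. ]
t 21.475 q [-0.605 -0.144  1.742 -0.004  1.547 -1.901] F [ 0.39  0.01 -2.22] op 0.0253 grip 59.1
```

```bash
python3 -m jog '[[-0.02,-0.05,0.03,-0.07,0.05,0.9,-1],[0,0,0,0,0,0.95,-1],[0,0,0,0,0,0.95,-1],[0,0,0,0,0,0.95,-1],[0,0,0,0,0,0.95,-1]]' >/dev/null
python3 -m jog '[[0,0,0,0,0,0.95,-1],[0,0,0,0,0,0.8,-1],[0,0,0,0,0,0.4,-1],[0,0,0,0,0,0,-1],[0,0,0,0,0,0,-1]]' >/dev/null
python3 -c "
from h import *
goto([.4923,-.2488,.0265],frame(-.277,0),1)
i=viewer.get_image('scene')['img'][:,:,::-1]
cv2.imwrite('pics/d1.png',cv2.resize(i[215:295,185:265],None,fx=7,fy=7,interpolation=2))
s=status.get_obs(); r=R.from_rotvec(s['tool_rot'])
Q=lambda *p:((proj('scene',s['tool_pos']+r.apply(p))[0]-[185,215]+.4)*7).round(0)
print(Q(-.12,0,-.0185),Q(-.07,.013,-.0335),Q(-.07,-.013,-.0335))"
```

```text
opt 1 turn [-0.01  0.03 -0.01] shift now-axes [0.04 0.03 1.24] shift final-axes [0.04 0.02 1.24] d mm [ -0.9   1.  -37.2]
t 22.725 q [-0.603  0.046  1.916 -0.     1.177 -1.896] F [-0.15 -0.18 -1.84] op 0.0253 grip 59.1
[368. 441.] [347. 304.] [279. 327.]
```

View pics/d1.png

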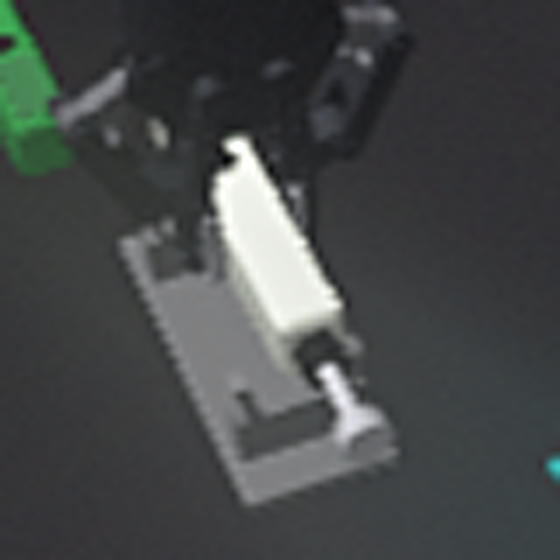

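The probe is level, sits straight above the cradle, and hasn't slipped in the grip: the head is seen at (365,438) against a predicted (368,441). I'll lower it now.

```bash
python3 -m jog '[[0,0.03,0,0.04,0.03,0.4,-1],[0,0,0,0,0,0.4,-1],[0,0,0,0,0,0.2,-1],[0,0,0,0,0,0.12,-1],[0,0,0,0,0,0,-1]]' >/dev/null
python3 -m jog '[[0,0,0,0,0,0.05,-1],[0,0,0,0,0,0,-1],[0,0,0,0,0,0,-1]]' >/dev/null
python3 -c "
from h import *
goto([.4923,-.2488,.0265],frame(-.277,0),1)"
```

```text
opt 1 turn [-0.   -0.01 -0.01] shift now-axes [-0.03 -0.01  0.04] shift final-axes [-0.03 -0.01  0.04] d mm [ 0.8 -0.6 -1.1]
t 23.775 q [-6.020e-01  9.700e-02  1.932e+00 -1.000e-03  1.114e+00 -1.895e+00] F [-0.71  0.9  -2.39] op 0.0253 grip 59.1
```

```bash
python3 -m jog '[[0,0,0,-0.03,0,0.03,-1],[0,0,0,0,0,0,-1],[0,0,0,0,0,0,-1]]'
python3 -c "
from h import *
goto([.4923,-.2488,.0265],frame(-.277,0),1)"
```

```text
t: 24.15
tool_pos: [0.4924, -0.2485, 0.0266]
tool_rot: [-0.436, -3.11, 0.0]
contact_force: [1.6, -0.1, -2.0]
opening: 0.0252
grip_force: 59.1
opt 1 turn [-0.   -0.01 -0.02] shift now-axes [-0.   -0.01  0.  ] shift final-axes [-0.   -0.01  0.  ] d mm [-0.1 -0.3 -0.1]
t 24.15 q [-6.020e-01  1.000e-01  1.930e+00 -1.000e-03  1.113e+00 -1.894e+00] F [ 1.61 -0.13 -2.  ] op 0.0252 grip 59.1
```

```bash
for i in 1 2 3; do python3 -m jog '[[0,0,0,0,0,0.02,-1],[0,0,0,0,0,0,-1],[0,0,0,0,0,0,-1]]' | grep -E 'pos|contact'; done
```

```text
tool_pos: [0.4924, -0.2485, 0.0265]
contact_force: [-3.3, 2.2, 5.9]
tool_pos: [0.4924, -0.2485, 0.0265]
contact_force: [-5.3, 2.7, 9.9]
tool_pos: [0.4924, -0.2485, 0.0264]
contact_force: [-7.3, 3.5, 12.2]
```

```bash
python3 -m jog '[[0,0,0,0,0,-0.04,-1],[0,0,0,0,0,0,-1],[0,0,0,0,0,0,-1]]' 20| grep -E 'pos|contact'
python3 -m jog '[[0,0,0,0,0,0,-0.2],[0,0,0,0,0,0,0.3],[0,0,0,0,0,0,1],[0,0,0,0,0,0,1],[0,0,0,0,0,0,1]]'
python3 -m jog '[[0,0,0,0,0,0,1],[0,0,0,0,0,-0.4,1],[0,0,0,0,0,-0.8,1],[0,0,0,0,0,-0.9,1],[0,0,0,0,0,-0.9,1]]' >/dev/null
python3 -m jog '[[0,0,0,0,0,-0.9,1],[0,0,0,0.9,0,-0.9,1],[0,0,0,0.9,0.5,-0.9,1],[0,0,0,0,0.9,-0.5,1],[0,0,0,0,0.9,0,1]]' >/dev/null
python3 -m jog '[[0,0,0,0,0.9,0,1],[0,0,0,0,0.9,0,1],[0,0,0,0,0.9,0,1],[0,0,0,0,0.5,0,1],[0,0,0,0,0,0,1]]'
python3 -c "
from h import *
L=[]
for n in('top','scene'):
    i=viewer.get_image(n)['img'][:,:,::-1]; x,y=((310,160) if n=='top' else (185,215)); L.append(cv2.resize(i[y:y+80,x:x+80],None,fx=5,fy=5,interpolation=2))
cv2.imwrite('pics/f1.png',np.hstack(L))"
```

```text
tool_pos: [0.4925, -0.2485, 0.0265]
contact_force: [-4.0, 2.1, 5.7]
t: 26.28
tool_pos: [0.4922, -0.2484, 0.0258]
tool_rot: [-0.436, -3.11, -0.0]
contact_force: [-0.7, 0.7, 0.5]
opening: 0.0854
grip_force: 0.0
t: 28.15
tool_pos: [0.4861, -0.0745, 0.2124]
tool_rot: [-0.433, -3.111, 0.001]
contact_force: [-0.5, -0.4, -0.8]
opening: 0.0855
grip_force: 0.0
```

View pics/f1.png

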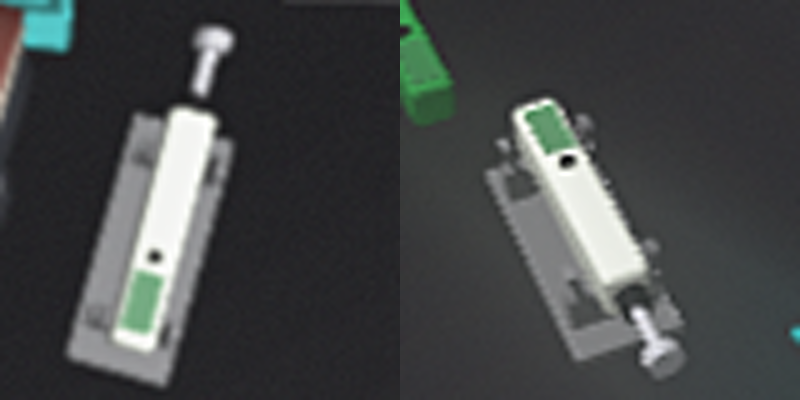

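The probe lies level in both saddles at its starting place: the dot is at (154,257) now and was at (153,257) before. The robot is clear of everything.

```bash
python3 -c "
from station import finish_job
print(finish_job())"
```

```text
the job is handed in; nothing more can be done
None
```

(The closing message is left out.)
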